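Walk the incubator home onto its contact dock

TASK

The heavy dry-block incubator stands short of its dock: walk it back, flat on the bench, by pushing its left and right front corners in turn (the blue pads, never the window between them), gently and in small steps so that it never slews more than about 15 degrees off the line of the dock. Keep going until it sits square in the middle of the bay and you feel the dock's sprung copper bar pressed well in by it, then let go of it and, after that, press and release the green button. Leave everything else on the bench where it is.

Things in the scene. Friction and masses are not known exactly. Their poses are not given: they have to be found in the camera images.
- incubator: White heavy flat-based block, 110 mm deep (x) x 210 wide (y) x 76 high, 1.5 to 2.2 kg, metal well plate on top; too wide to grasp. It slides on the bench; a corner push takes some 4 to 13 N and turns it as well as advancing it. Never push over 25 N. Origin: centre of its underside; +x points out of its back, which meets the dock's bar; its front face is at x = -55 mm.
- window: Black door with a green display in the middle of the incubator's front, fragile, not to be touched: 104 mm wide (y), 50 mm high, standing out 12 mm from the front face. Origin: the middle of the door on the front face plane, 38 mm above the bench; axes as the incubator's.
- incubator_left (a point): Centre of the left (+y) blue push pad on the incubator's front face, on the surface, 35 mm above the bench, 80 mm left of the middle. The pad is 45 mm wide and 55 mm high, level with the front face; axes as the incubator's (+x is the way to push). Pushing here turns the incubator clockwise seen from above, about 0.05 rad per 10 mm.
- incubator_right (a point): Centre of the right (-y) blue push pad, the mirror image, 80 mm right of the middle; pushing here turns the incubator the other way.
- dock: Fixed dock at the far end of a bay marked by two blue lines 250 mm apart. Origin: on the bench, on the bay's centreline; +x points along the bay, away from the robot, +y to the left. It carries the sprung copper bar that faces the bay.
- bar_zero (a point): Fixed point of the dock, at dock x = -12 mm, 25 mm above the bench: the nearest place where the copper bar (190 mm wide, 10 to 40 mm above the bench) can stand. When free, the bar's front face is 0 to 36 mm beyond it along dock +x: set anew each time, not measured. The bar gives on a spring, 0.7 N per mm, for 6 mm and is then solid.
- power (a joint): Green push button, 32 mm across, on a small grey housing fixed to the bench right of the bay: 0 released, 0.006 m fully down, against a 5 N spring; pressed counts from 0.004 m.
- power_top (a point): Centre of the green button's top face; pressed straight down.
- cartridge_a: white test cartridge with blue cap, 50 x 40 x 64 mm high, standing beside the bay on its left. A bystander to be left alone. Origin: centre of its underside.
- cartridge_b: the same kind of cartridge, standing beside the bay on its right. A bystander to be left alone. Origin: centre of its underside.
- cartridge_c: the same kind of cartridge, further right on the bench. A bystander to be left alone. Origin: centre of its underside.
- spray: yellow spray can with red cap, 56 mm across, 190 mm high. A bystander to be left alone. Origin: centre of its underside.
- jar: clear sample jar with orange lid, 56 mm across, 65 mm high. A bystander to be left alone. Origin: centre of its underside.
Mind the look-alikes: they are no part of the job. Of the things that look like the incubator, take the one that is nearest to the robot's base at the start.

How it is judged:
By the outcome, as a careful person would: the job done as asked, in the order asked, and still so for the second after the job is handed in, with the robot touching nothing.
It also fails if it takes over 72 s, if anything falls off the work surface, if the arm or the gripper's body presses on something with over 40 N, if the wrist force passes 120 N, or if a joint passes its speed limit or range.

ROBOT

A 6-joint arm with a two-finger parallel gripper is mounted at the origin on the work surface. World frame = base frame: x ahead of the robot, y to its left, z up, the work surface at z = 0. Lengths are in mm, angles in rad, forces in N, time in s.
With the tool pointing down it reaches from about 350 to 875 mm from the base axis. Payload 4.2 kg.
Tool frame: the origin (TCP) lies at the very end of the fingers, on their centre line; the grasp point (between the pads) lies arm.hold_point_z behind it (arm.hold_point_z is the distance from the TCP to the grasp point, in mm); z points along the fingers, y is the direction in which the jaws open and shut (so a half turn about z gives the same grasp; the last joint's range is limited). The gripper opens to 85 mm and grips with 20 to 120 N. Pads are 22 mm wide; open, the fingers measure 114 mm over their backs; the gripper's body (76 mm by 85 mm) begins 54 mm behind the grasp point. The pads swing forward as they close: fully open they stand 13 mm farther back than shut.
Start: joints at [1.389, 0.385, 0.008, 0, -1.194, -0.259], TCP at [266.631, 565.25, 231.312] pointing down, gripper open.
Joint ranges: [-3.14, 3.14], [-1.21, 2.06], [-1.07, 1.41], [-3.16, 2.05], [-2.99, -0.16], [-3.1, 3.1]. Speed limits (rad/s): [2.79, 2.79, 3.14, 3.14, 3.14, 3.14].

INTERFACE

Orientations are given as a unit quaternion [x, y, z, w].
In Python, from bench import arm gives the robot as it stands.
- The arm moves only by the tool step_arm, never from a script. Its argument "series" is a list of rows, each a list of 6 numbers: the shift along the world's x, y, z scaled (see below), then the turn, a rotation vector about the world's x, y, z scaled (see below). A call has 1 to 12 rows; each row is the pose to reach, as a shift and turn from the pose commanded when the call began; what a row does not reach only later rows make up. The controller multiplies each number of a shift by 400 mm and each number of a turn by pi/2 rad. A row lasts 1/12 s, in which the tool goes at most 41.7 mm and 7.16 degrees, less where a joint would pass 70% of its speed; a pose out of reach is approached as far as the arm can. A call with a number of a shift or a turn outside -1 to 1 is refused whole. A call with a gripper value outside its range is refused whole. "jaw" is the opening, from -1 (shut) to 1 (fully open), set as the call begins (left out, the last holds). The fingers move at their own pace and stop on an object; the grip force is fixed at half the most. Time passes only in rows, so rows that repeat a pose let the fingers close. It gives the time, the measured TCP pose, the force and the opening at its end, in the units of the state.
- arm.read_state(): the state, without advancing time (a new reading comes with each control period).
- arm.get_image(name): name is "scene" or "side" or "wrist"; returns a dict with "image" (420x560x3 uint8, red, green, blue), "camera_matrix" (3x3 intrinsics, pixels), "world_from_camera" (4x4, takes a point from camera to world coordinates). Camera axes: x right, y up, looking along -z (the intrinsics and any distortion apply to the point x, -y, -z); pixel columns grow to the right and rows downward; lengths in mm; the calibration is good to about 2 mm. The wrist camera is an equidistant fisheye: a pixel r from the principal point sees the ray r / f radians off the axis. A picture is of the moment at which its call begins. There is no depth.
- arm.job_done(): hands the job in, once; it reports no verdict.
The state is a dict: "clock": time; "joints": joint angles; "joint_vel": joint speeds; "joint_efforts": joint torques, N m; "position": TCP position; "ee_rot": TCP orientation; "contact_force": force on the tool from outside, world axes, zero at the start; "wrist_torque": the same for the moment, N m; "gripper_width": finger opening in mm.
Only numpy, scipy, OpenCV 4.12 (cv2) and the standard library are available. Lean on these libraries where they do the work, as an engineer would, in place of code of your own. Each camera call takes 0.05 s, during which the arm holds its last target.

## Working session

There is one attempt and no reset: what is moved stays moved. The work goes in short steps, Python scripts to look and compute and a tool call to move; the robot and the scene stay as the last step left them, time stands still between calls to the robot, and variables do not carry over. Pictures are saved under pics/ and viewed, and the job is handed in when it is done.

Besides the shell and the picture viewer there is one more tool, called after ">>>" as name(argument=value, ...) on one line, values as JSON. step_arm: Moves the arm, as the interface text tells. Shifts and turns lie within -1 to 1; 1 stands for 400 mm of shift or pi/2 rad of turn. Its arguments: {"type":"object","properties":{"series":{"type":"array","items":{"type":"array","items":{"type":"number","minimum":-1,"maximum":1}}},"jaw":{"type":"number"}},"required":["series"]}

```bash
ls; mkdir -p pics; python3 - <<'E'
from bench import arm
import cv2,numpy as np,pickle
s=arm.read_state();print({k:np.round(v,3).tolist() for k,v in s.items()})
d={}
for n in ["scene","side"]:
    g=arm.get_image(n);d[n]=g;cv2.imwrite(f'pics/{n}0.png',g["image"][:,:,::-1]);print(n,np.round(g["camera_matrix"],2).tolist(),np.round(g["world_from_camera"],3).tolist())
pickle.dump(d,open('d0.pkl','wb'))
print([a for a in dir(arm) if a[0]!='_'])
E
```

```text
pics
{'clock': 0.0, 'joints': [1.389, 0.386, 0.007, -0.001, -1.194, -0.259], 'joint_vel': [-0.001, -0.0, 0.001, 0.0, 0.0, -0.001], 'joint_efforts': [0.0, -39.229, 18.84, 4.186, -0.005, -0.0], 'position': [266.368, 564.732, 230.219], 'ee_rot': [0.976, -0.219, -0.0, 0.001], 'contact_force': [0.475, 0.688, -0.24], 'wrist_torque': [-0.063, -0.009, -0.007], 'gripper_width': 85.324}
scene [[494.18, 0.0, 269.59], [0.0, 494.18, 210.43], [0.0, 0.0, 1.0]] [[-0.255, -0.791, 0.556, 1313.634], [0.967, -0.203, 0.155, 227.497], [-0.01, 0.577, 0.817, 1126.496], [0.0, 0.0, 0.0, 1.0]]
side [[438.73, 0.0, 270.04], [0.0, 438.73, 209.91], [0.0, 0.0, 1.0]] [[0.999, 0.049, -0.021, 551.678], [-0.051, 0.764, -0.644, -878.813], [-0.015, 0.644, 0.765, 1077.346], [0.0, 0.0, 0.0, 1.0]]
['IKError', 'get_image', 'hold_point_z', 'job_done', 'read_state']
```

View pics/scene0.png

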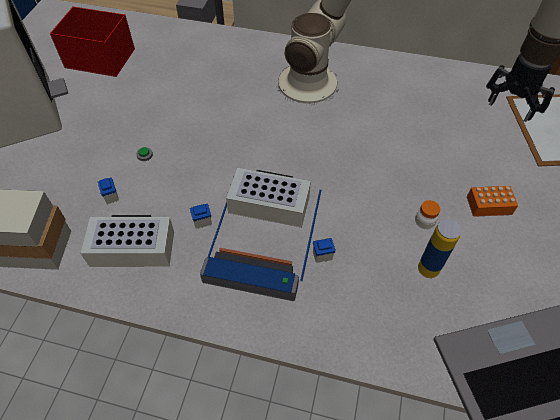

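View pics/side0.png

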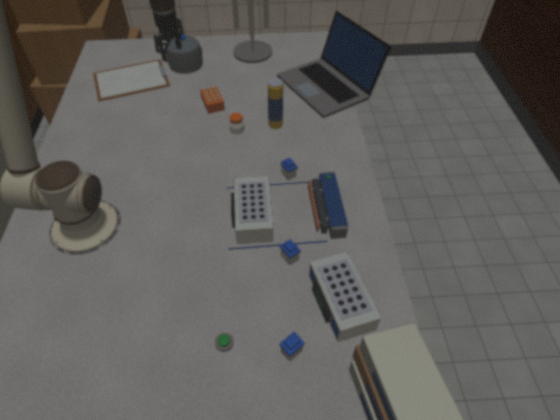

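The scene view shows two incubators: one in the bay at (268,195) and a look-alike at (127,240) near the books. The robot is at (308,80), so the bay one is the nearer. The dock is at (250,275), the bay lines at (218,230) and (312,235), and the button at (144,153). The side view has the same incubator at (252,208), the look-alike at (343,293), the button at (224,341) and the dock bar at (316,205).

```bash
cat > h.py <<'E'
import numpy as np,cv2
def ray(g,u,v,fish=False):
    K=g["camera_matrix"];T=g["world_from_camera"]
    x=(u-K[0,2])/K[0,0];y=(v-K[1,2])/K[1,1]
    if fish:
        r=np.hypot(x,y);s=np.sin(r)/r if r>1e-9 else 1;d=np.array([x*s,-y*s,-np.cos(r)])
    else: d=np.array([x,-y,-1.0])
    return T[:3,3],T[:3,:3]@d
def onz(g,u,v,z,fish=False):
    o,d=ray(g,u,v,fish);return o+d*(z-o[2])/d[2]
def proj(g,p,fish=False):
    K=g["camera_matrix"];T=g["world_from_camera"]
    c=T[:3,:3].T@(np.asarray(p,float)-T[:3,3]);q=np.array([c[0],-c[1],-c[2]])
    if fish:
        t=np.arctan2(np.hypot(q[0],q[1]),q[2]);h=np.hypot(q[0],q[1]);q=np.array([q[0]/h*t,q[1]/h*t,1])
    else:q=q/q[2]
    return K[0,0]*q[0]+K[0,2],K[1,1]*q[1]+K[1,2]
E
python3 - <<'E'
import pickle,cv2
d=pickle.load(open('d0.pkl','rb'))
a=d['scene']['image'][155:305,185:345,::-1];b=d['side']['image'][160:260,215:355,::-1]
cv2.imwrite('pics/c1.png',cv2.resize(a,None,fx=4,fy=4,interpolation=cv2.INTER_CUBIC))
cv2.imwrite('pics/c2.png',cv2.resize(b,None,fx=5,fy=5,interpolation=cv2.INTER_CUBIC))
E
```

```text
(no output)
```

View pics/c1.png

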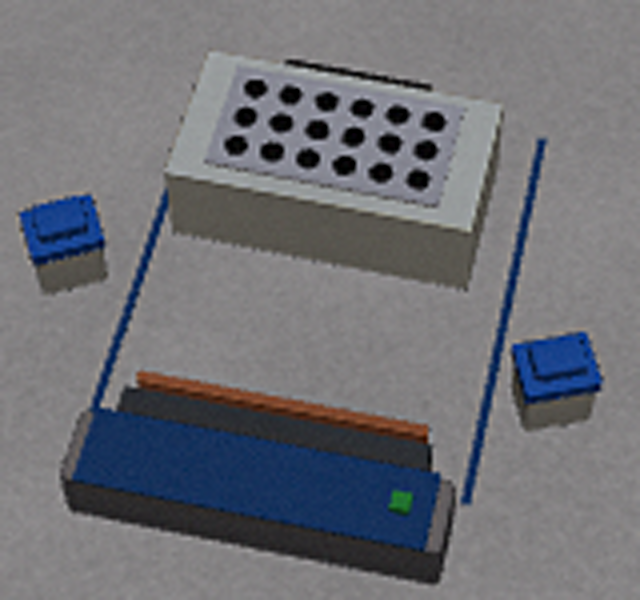

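View pics/c2.png

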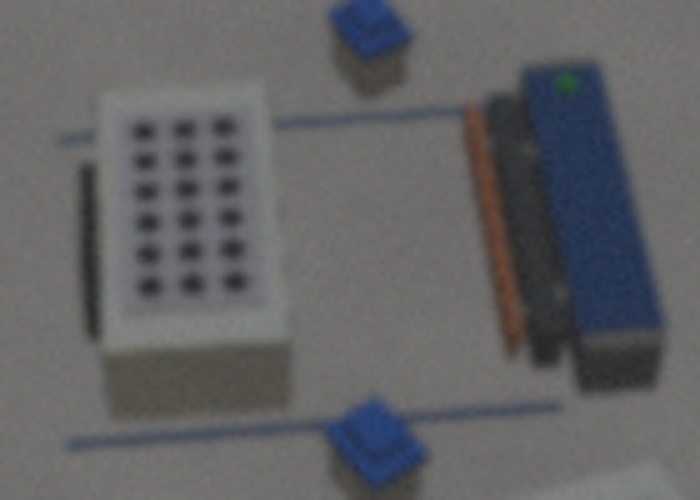

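```bash
cat > meas.py <<'E'
import numpy as np,cv2
from h import *
def wells(g,box,thr):
    x0,y0,x1,y1=box
    im=cv2.resize(g['image'][y0:y1,x0:x1].max(axis=2),None,fx=4,fy=4,interpolation=cv2.INTER_CUBIC)
    m=(im<thr).astype(np.uint8)
    n,l,st,c=cv2.connectedComponentsWithStats(m)
    return [(x0+(c[i][0]+.5)/4-.5,y0+(c[i][1]+.5)/4-.5,st[i][4]) for i in range(1,n)]
E
python3 - <<'E'
import pickle
from meas import *
d=pickle.load(open('d0.pkl','rb'))
s,k=d['scene'],d['side']
f=lambda ox,oy,sc,u,v:(ox+(u+.5)/sc-.5,oy+(v+.5)/sc-.5)
# top corners by hand from crops
print('scene top corners')
S=[onz(s,*f(185,155,4,u,v),76)[:2] for u,v in [(211,53),(501,104),(471,229),(167,173)]]
print(np.round(S,1).tolist(),np.mean(S,0))
K=[onz(k,*f(215,160,5,u,v),76)[:2] for u,v in [(101,92),(264,85),(289,338),(103,346)]]
print(np.round(K,1).tolist(),np.mean(K,0))
for g,box,t in [(s,(228,165,312,215),70),(k,(232,175,275,235),75)]:
    w=[a for a in wells(g,box,t) if 30<a[2]<500]
    P=np.array([onz(g,a[0],a[1],77)[:2] for a in w]);print(len(P),[int(a[2]) for a in w]);
    print(P.mean(0),cv2.minAreaRect(P.astype(np.float32)))
# lines, bar, button
for n,g in d.items():
    hsv=cv2.cvtColor(g['image'],cv2.COLOR_RGB2HSV)
    for nm,lo,hi,z in [('blue',(100,110,30),(125,255,255),0),('bar',(3,90,60),(15,255,255),40),('green',(50,90,40),(85,255,255),35)]:
        m=cv2.inRange(hsv,lo,hi);N,l,st,c=cv2.connectedComponentsWithStats(m)
        for i in range(1,N):
            if st[i][4]<12:continue
            ys,xs=np.where(l==i);P=np.array([onz(g,x,y,z)[:2] for x,y in zip(xs,ys)])
            if np.abs(P.mean(0)[1])>600:continue
            r=cv2.minAreaRect(P.astype(np.float32));(vx,vy,cx,cy)=cv2.fitLine(P.astype(np.float32),cv2.DIST_L2,0,.01,.01).ravel()
            print(n,nm,st[i].tolist(),np.round(P.mean(0),1),np.round(r[1],0),'dir',round(float(np.arctan2(vy,vx)),4))
E
```

```text
scene top corners
[[480.9, -95.1], [475.5, 109.0], [581.9, 111.9], [587.5, -93.2]] [531.47208841   8.15516756]
[[474.0, 103.1], [577.9, 102.5], [582.7, -102.1], [475.3, -101.3]] [527.46386196   0.56058082]
21 [314, 306, 319, 312, 319, 326, 345, 331, 344, 332, 347, 339, 344, 352, 346, 352, 32, 347, 339, 39, 37]
[531.75634985  21.89535428] ((530.555908203125, 29.92742156982422), (176.86154174804688, 63.65906524658203), 84.604248046875)
18 [114, 107, 106, 117, 113, 105, 115, 131, 113, 116, 124, 131, 147, 141, 132, 147, 156, 148]
[526.96776176   3.41919968] ((526.8279418945312, 3.4121665954589844), (50.3426399230957, 125.49210357666016), 1.1768008470535278)
scene blue [98, 178, 18, 18, 234] [ 581.5 -467.2] [61. 41.] dir 0.6758
scene blue [300, 190, 21, 91, 201] [599.  141.1] [295.   6.] dir 0.0351
scene blue [203, 203, 92, 90, 1854] [745.5   4.2] [232. 234.] dir 1.3948
scene blue [190, 204, 21, 17, 258] [ 599.8 -172.8] [48. 51.] dir -0.9097
scene blue [313, 238, 23, 18, 294] [624.3 183. ] [45. 53.] dir -0.9661
scene blue [421, 242, 32, 29, 500] [586.8 468.5] [59. 91.] dir -0.453
scene ba
[... 560 characters left out ...]
ide blue [280, 241, 19, 16, 184] [ 631.9 -125.6] [42. 51.] dir -1.0399
side blue [281, 333, 23, 22, 295] [ 613.5 -421.2] [51. 41.] dir 0.7327
side bar [201, 87, 23, 26, 417] [382.1 577.9] [ 74. 157.] dir -1.3429
side bar [229, 113, 14, 11, 110] [473.4 455.9] [47. 62.] dir -1.5056
side bar [309, 182, 10, 46, 122] [716.1   5.6] [  9. 186.] dir -1.5391
side bar [356, 346, 10, 23, 43] [ 773.5 -483.5] [ 8. 54.] dir -1.4107
side bar [365, 369, 8, 16, 30] [ 783.  -529.5] [ 6. 36.] dir -1.3871
side bar [372, 387, 6, 10, 24] [ 790.8 -564.2] [ 6. 21.] dir -1.3163
side bar [376, 398, 7, 13, 25] [ 795.1 -590.4] [ 6. 26.] dir -1.4353
side green [218, 335, 11, 11, 99] [ 442.6 -417.1] [26. 26.] dir -1.3536
```

```bash
python3 - <<'E'
import pickle
from meas import *
d=pickle.load(open('d0.pkl','rb'))
s,k=d['scene'],d['side'];print(s.keys())
f=lambda ox,oy,sc,u,v:(ox+(u+.5)/sc-.5,oy+(v+.5)/sc-.5)
def tri(p,q):
    A=[];b=[]
    for g,u in((s,p),(k,q)):
        o,r=ray(g,*u);r=r/np.linalg.norm(r);M=np.eye(3)-np.outer(r,r);A.append(M);b.append(M@o)
    x=np.linalg.lstsq(np.vstack(A),np.hstack(b),rcond=None)[0]
    return np.round(x,1),[np.round(np.array(proj(g,x))-u,1) for g,u in((s,p),(k,q))]
S=lambda u,v:f(185,155,4,u,v);K=lambda u,v:f(215,160,5,u,v)
for n,a in [('L',[(542,140),(467,503)]),('R',[(166,195),(97,408)])]: print('scene',n,[onz(s,*S(*x),0)[:2].round(1) for x in a])
for n,a in [('L',[(60,140),(465,110)]),('R',[(68,446),(562,406)])]: print('side',n,[onz(k,*K(*x),0)[:2].round(1) for x in a])
for a,b in [((211,53),(103,346)),((501,104),(101,92)),((471,229),(264,85)),((167,173),(289,338))]: print('top',tri(S(*a),K(*b)))
print('bottom back R',tri(S(170,232),K(289,405)))
print('lineL start',tri(S(542,140),K(60,140)))
print('bar R,L',tri(S(138,376),K(512,355)),tri(S(430,430),K(470,106)))
print('button',tri((143.5,151.9),(223.5,340.2)))
print('dock green',tri(S(401,501),K(567,84)))
E
```

```text
dict_keys(['image', 'camera_matrix', 'world_from_camera'])
scene L [array([440. , 135.9]), array([736.8, 147.3])]
scene R [array([ 553.7, -111.2]), array([ 729.7, -102.5])]
side L [array([440.6, 134.5]), array([714.7, 144.4])]
side R [array([ 448.6, -116.5]), array([ 746.9, -105.4])]
top (array([475.3, -96.8,  69.7]), [array([ 0.1, -0.2]), array([0.2, 0.1])])
top (array([473. , 108.2,  71.7]), [array([-0.2,  0.2]), array([-0.2, -0.2])])
top (array([577.5, 110.7,  68.4]), [array([-0.2,  0.2]), array([-0.2, -0.2])])
top (array([582.6, -95.7,  68.2]), [array([-0.1,  0.1]), array([-0.1, -0.1])])
bottom back R (array([583.4, -97.5,   2.4]), [array([ 0.4, -0.4]), array([0.4, 0.3])])
lineL start (array([440.1, 135.6,  -0.6]), [array([-0.1,  0.1]), array([-0.1, -0.1])])
bar R,L (array([715.3, -79.4,  22.5]), [array([-1. ,  0.9]), array([-1. , -0.6])]) (array([712. , 115.5,  35.3]), [array([-0.4,  0.4]), array([-0.3, -0.2])])
button (array([ 440.8, -408. ,   12.8]), [array([-0.,  0.]), array([-0., -0.])])
dock green (array([774.2, 112. ,  54.8]), [array([-0.2,  0.2]), array([-0.2, -0.1])])
```

The choice is confirmed in the close crop: the bay incubator has its window toward the robot and the dock behind it. Its centre is about (527, 7) with yaw about 0.02. The bay centreline is y ≈ 13.9 + 0.037(x − 554), the bar is near x ≈ 712, and the button is at (441, −408, 13).

I'll close the jaws and move in front of the right pad.

>>> step_arm(series=[[0.2, -0.8, 0, 0, 0, 0.304], [0.2, -0.8, 0, 0, 0, 0.304], [0.2, -0.8, 0, 0, 0, 0.304], [0.2, -0.8, 0, 0, 0, 0.304], [0.2, -0.8, 0, 0, 0, 0.304], [0.2, -0.8, 0, 0, 0, 0.304], [0.2, -0.8, 0, 0, 0, 0.304], [0.2, -0.8, 0, 0, 0, 0.304], [0.2, -0.8, 0, 0, 0, 0.304], [0.2, -0.8, 0, 0, 0, 0.304]], jaw=-1)

```text
clock: 0.93
position: [346.8, 243.5, 231.4]
ee_rot: [1.0, 0.017, 0.0, -0.0]
contact_force: [0.6, 0.5, -0.3]
gripper_width: 0.1
```

>>> step_arm(series=[[0.2, -0.794, -0.3, 0, 0, 0], [0.2, -0.794, -0.3, 0, 0, 0], [0.2, -0.794, -0.3, 0, 0, 0], [0.2, -0.794, -0.3, 0, 0, 0], [0.2, -0.794, -0.3, 0, 0, 0], [0.2, -0.794, -0.3, 0, 0, 0], [0.2, -0.794, -0.3, 0, 0, 0], [0.2, -0.794, -0.3, 0, 0, 0], [0.2, -0.794, -0.3, 0, 0, 0], [0.2, -0.794, -0.3, 0, 0, 0], [0.2, -0.794, -0.3, 0, 0, 0]])

```text
clock: 1.85
position: [427.0, -72.4, 110.6]
ee_rot: [1.0, 0.018, -0.001, 0.0]
contact_force: [0.5, 0.3, 0.1]
gripper_width: -0.1
```

```bash
cat > pose.py <<'E'
import sys
from bench import arm
from meas import *
name=sys.argv[1] if len(sys.argv)>1 else None
g=arm.get_image('scene')
if name: cv2.imwrite(f'pics/{name}.png',g['image'][:,:,::-1])
hsv=cv2.cvtColor(g['image'],cv2.COLOR_RGB2HSV)
# wells: area-filtered dark blobs on the plate, largest cluster in bay
w=[a for a in wells(g,(195,155,325,290),70) if 180<a[2]<480]
P=np.array([onz(g,a[0],a[1],70)[:2] for a in w],np.float32)
r=cv2.minAreaRect(P);a=np.deg2rad(r[2]);e=sorted(r[1])
# short axis = incubator x
a=(a+np.pi/4)%(np.pi/2)-np.pi/4
c=P.mean(0);
ln=13.9+0.037*(c[0]-554)
print(len(P),'rect',np.round(r[1],1),'centre',c.round(1),'yaw',round(a,4),'rel',round(a-.037,3),'lat',round(float(c[1]-ln),1))
R=np.array([[np.cos(a),-np.sin(a)],[np.sin(a),np.cos(a)]])
for n,l in(('L',80),('R',-80)): print(n,'pad',(c+R@[-55,l]).round(1),'TCP contact',(c+R@[-66,l]).round(1))
print('back mid',(c+R@[55,0]).round(1))
s=arm.read_state();print('t',s['clock'],'tcp',np.round(s['position'],1),'F',np.round(s['contact_force'],1))
E
python3 pose.py p1; python3 -c "
from bench import arm;print(arm.hold_point_z)"
```

```text
21 rect [320.4 235.4] centre [548.1  -2.6] yaw -0.3977 rel -0.435 lat -16.3
L pad [528.4  92.4] TCP contact [518.3  96.7]
R pad [466.5 -55.1] TCP contact [456.3 -50.8]
back mid [598.9 -23.9]
t 1.9 tcp [427.1 -71.7 111.1] F [-0.1  0.7 -0.6]
18.700000000000003
```

View pics/p1.png

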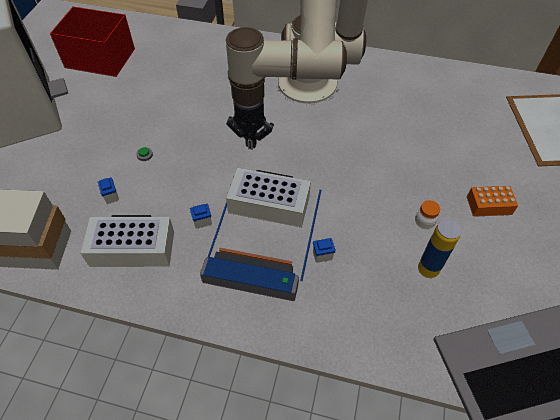

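The view shows the arm at (248,130) in front of the incubator's right half. The pose script picked up stray blobs, so I'll filter those out.

```bash
python3 - <<'E'
s=open('pose.py').read()
s=s.replace("r=cv2.minAreaRect(P);","""for _ in range(3):
    dd=np.abs(P-np.median(P,0));P=P[(dd[:,0]<45)&(dd[:,1]<80)]
r=cv2.minAreaRect(P);""")
open('pose.py','w').write(s)
E
python3 pose.py
```

```text
18 rect [ 50.7 125.8] centre [523.   5.] yaw 0.0183 rel -0.019 lat -7.8
L pad [466.6  83.9] TCP contact [455.6  83.7]
R pad [469.5 -76. ] TCP contact [458.5 -76.2]
back mid [578.   6.]
t 1.95 tcp [427.2 -71.3 111.5] F [-0.1 -0.1 -0.7]
```

>>> step_arm(series=[[0.0, -0.009, -0.1, 0, 0, 0], [0, -0.009, -0.2, 0, 0, 0], [0.015, -0.009, -0.205, 0, 0, 0], [0.03, -0.009, -0.205, 0, 0, 0], [0.04, -0.009, -0.205, 0, 0, 0], [0.05, -0.009, -0.205, 0, 0, 0], [0.06, -0.009, -0.205, 0, 0, 0]])

```text
clock: 2.53
position: [452.9, -75.3, 31.5]
ee_rot: [1.0, 0.019, 0.002, -0.0]
contact_force: [1.3, 0.2, 0.2]
gripper_width: 0.1
```

>>> step_arm(series=[[0.006, 0, 0, 0, 0, 0], [0.012, 0, 0, 0, 0, 0], [0.018, 0.001, 0, 0, 0, 0], [0.024, 0.001, 0, 0, 0, 0], [0.03, 0.001, 0, 0, 0, 0], [0.036, 0.001, 0, 0, 0, 0]])

```text
clock: 3.03
position: [461.7, -76.1, 28.6]
ee_rot: [1.0, 0.018, -0.004, 0.0]
contact_force: [-7.5, -0.8, 2.3]
gripper_width: -0.6
```

```bash
python3 pose.py
```

```text
18 rect [ 50.5 125.9] centre [523.1   5. ] yaw 0.0186 rel -0.018 lat -7.8
L pad [466.7  83.9] TCP contact [455.7  83.7]
R pad [469.6 -76. ] TCP contact [458.6 -76.2]
back mid [578.1   6. ]
t 3.0833 tcp [461.8 -76.2  28.4] F [-4.4 -0.2  0.1]
```

>>> step_arm(series=[[0.006, 0, 0, 0, 0, 0], [0.012, 0, 0, 0, 0, 0], [0.018, 0.001, 0, 0, 0, 0], [0.024, 0.001, 0, 0, 0, 0], [0.03, 0.001, 0, 0, 0, 0], [0.036, 0.001, 0, 0, 0, 0]])

```text
clock: 3.58
position: [474.1, -76.5, 27.8]
ee_rot: [1.0, 0.017, -0.006, 0.001]
contact_force: [-6.2, -3.6, 0.8]
gripper_width: 0.5
```

```bash
python3 pose.py
```

```text
18 rect [ 50.6 126. ] centre [530.2   7. ] yaw 0.0927 rel 0.056 lat -6.0
L pad [468.   81.6] TCP contact [457.1  80.5]
R pad [482.8 -77.7] TCP contact [471.9 -78.8]
back mid [585.   12.1]
t 3.6333 tcp [475.1 -76.3  27.9] F [-4.4 -1.9 -0.9]
```

>>> step_arm(series=[[-0.05, 0, 0, 0, 0, 0], [-0.12, 0, 0, 0, 0, 0], [-0.125, 0.1, 0, 0, 0, 0], [-0.125, 0.2, 0, 0, 0, 0], [-0.125, 0.3, 0, 0, 0, 0], [-0.125, 0.388, 0, 0, 0, 0], [-0.1, 0.388, 0, 0, 0, 0], [-0.08, 0.388, 0, 0, 0, 0], [-0.07, 0.388, 0, 0, 0, 0], [-0.06, 0.388, 0, 0, 0, 0], [-0.05, 0.388, 0, 0, 0, 0]])

```text
clock: 4.55
position: [459.5, 78.6, 29.1]
ee_rot: [1.0, 0.017, -0.0, 0.0]
contact_force: [0.8, 0.4, -0.1]
gripper_width: 0.5
```

>>> step_arm(series=[[0.006, 0, 0, 0, 0, 0], [0.012, 0, 0, 0, 0, 0], [0.018, 0, 0, 0, 0, 0], [0.024, 0, 0, 0, 0, 0], [0.03, 0, 0, 0, 0, 0], [0.036, 0, 0, 0, 0, 0], [0.042, 0, 0, 0, 0, 0], [0.048, 0, 0, 0, 0, 0]])

```text
clock: 5.22
position: [474.8, 77.8, 28.1]
ee_rot: [1.0, 0.017, -0.004, 0.001]
contact_force: [-6.7, 3.0, -0.7]
gripper_width: -0.1
```

```bash
python3 pose.py
```

```text
18 rect [ 50.7 126. ] centre [538.6   6. ] yaw 0.0081 rel -0.029 lat -7.4
L pad [483.   85.5] TCP contact [472.   85.4]
R pad [484.3 -74.5] TCP contact [473.3 -74.6]
back mid [593.6   6.4]
t 5.2667 tcp [475.6  78.   28.1] F [-5.1  0.  -0.2]
```

>>> step_arm(series=[[-0.05, 0, 0, 0, 0, 0], [-0.1, 0, 0, 0, 0, 0], [-0.1, -0.1, 0, 0, 0, 0], [-0.1, -0.2, 0, 0, 0, 0], [-0.1, -0.3, 0, 0, 0, 0], [-0.1, -0.39, 0, 0, 0, 0], [-0.08, -0.39, 0, 0, 0, 0], [-0.05, -0.39, 0, 0, 0, 0], [-0.035, -0.39, 0, 0, 0, 0], [-0.025, -0.39, 0, 0, 0, 0], [-0.015, -0.39, 0, 0, 0, 0], [-0.008, -0.39, 0, 0, 0, 0]])

```text
clock: 6.27
position: [475.6, -75.7, 29.2]
ee_rot: [1.0, 0.019, -0.0, -0.0]
contact_force: [-0.2, 0.1, 0.6]
gripper_width: 0.1
```

>>> step_arm(series=[[0.007, 0, 0, 0, 0, 0], [0.014, 0, 0, 0, 0, 0], [0.021, 0.001, 0, 0, 0, 0], [0.028, 0.002, 0, 0, 0, 0], [0.035, 0.003, 0, 0, 0, 0], [0.042, 0.004, 0, 0, 0, 0], [0.049, 0.005, 0, 0, 0, 0], [0.056, 0.006, 0, 0, 0, 0], [0.063, 0.007, 0, 0, 0, 0], [0.07, 0.008, 0, 0, 0, 0], [0.077, 0.009, 0, 0, 0, 0], [0.084, 0.01, 0, 0, 0, 0]])

```text
clock: 7.27
position: [503.1, -72.9, 27.8]
ee_rot: [1.0, 0.018, -0.006, 0.001]
contact_force: [-8.1, -1.8, 3.3]
gripper_width: 0.2
```

```bash
python3 pose.py
```

```text
18 rect [ 50.5 126.1] centre [554.8  10.5] yaw 0.1617 rel 0.125 lat -3.4
L pad [487.7  80.6] TCP contact [476.8  78.8]
R pad [513.4 -77.3] TCP contact [502.6 -79.1]
back mid [609.1  19.4]
t 7.3167 tcp [504.4 -72.6  27.9] F [-6.1 -1.   1.5]
```

>>> step_arm(series=[[-0.06, 0, 0, 0, 0, 0], [-0.14, 0, 0, 0, 0, 0], [-0.16, 0.08, 0, 0, 0, 0], [-0.16, 0.18, 0, 0, 0, 0], [-0.16, 0.28, 0, 0, 0, 0], [-0.16, 0.38, 0, 0, 0, 0], [-0.14, 0.38, 0, 0, 0, 0], [-0.12, 0.38, 0, 0, 0, 0], [-0.1, 0.38, 0, 0, 0, 0], [-0.09, 0.38, 0, 0, 0, 0], [-0.08, 0.38, 0, 0, 0, 0]])

```text
clock: 8.23
position: [477.4, 78.8, 29.1]
ee_rot: [1.0, 0.017, -0.0, 0.0]
contact_force: [0.0, -0.4, -1.2]
gripper_width: 0.2
```

>>> step_arm(series=[[0.007, 0, 0, 0, 0, 0], [0.014, 0, 0, 0, 0, 0], [0.021, 0.001, 0, 0, 0, 0], [0.028, 0.002, 0, 0, 0, 0], [0.035, 0.003, 0, 0, 0, 0], [0.042, 0.004, 0, 0, 0, 0], [0.049, 0.005, 0, 0, 0, 0], [0.056, 0.006, 0, 0, 0, 0], [0.063, 0.007, 0, 0, 0, 0], [0.07, 0.008, 0, 0, 0, 0]])

```text
clock: 9.07
position: [501.4, 81.1, 28.1]
ee_rot: [1.0, 0.017, -0.004, 0.001]
contact_force: [-7.9, 1.9, 0.8]
gripper_width: -0.2
```

```bash
sed -i 's/a\[1\],70)/a[1],77)/' pose.py; python3 pose.py p2
```

```text
18 rect [ 50.1 125.1] centre [571.7  10.7] yaw 0.0288 rel -0.008 lat -3.8
L pad [514.4  89.1] TCP contact [503.4  88.8]
R pad [519.  -70.8] TCP contact [508.  -71.1]
back mid [626.7  12.3]
t 9.1167 tcp [502.1  81.3  28.1] F [-5.6  0.5 -0.3]
```

View pics/p2.png

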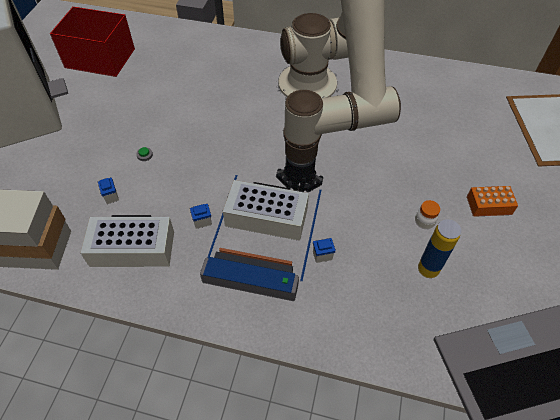

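>>> step_arm(series=[[-0.05, 0, 0, 0, 0, 0], [-0.1, 0, 0, 0, 0, 0], [-0.1, -0.1, 0, 0, 0, 0], [-0.1, -0.2, 0, 0, 0, 0], [-0.1, -0.3, 0, 0, 0, 0], [-0.1, -0.398, 0, 0, 0, 0], [-0.07, -0.398, 0, 0, 0, 0], [-0.04, -0.398, 0, 0, 0, 0], [-0.025, -0.398, 0, 0, 0, 0], [-0.015, -0.398, 0, 0, 0, 0], [-0.005, -0.398, 0, 0, 0, 0]])

```text
clock: 10.03
position: [502.9, -76.1, 29.2]
ee_rot: [1.0, 0.018, -0.0, -0.0]
contact_force: [-0.0, -1.0, 0.2]
gripper_width: 0.2
```

>>> step_arm(series=[[0.007, 0, 0, 0, 0, 0], [0.014, 0, 0, 0, 0, 0], [0.021, 0.002, 0, 0, 0, 0], [0.028, 0.004, 0, 0, 0, 0], [0.035, 0.006, 0, 0, 0, 0], [0.042, 0.008, 0, 0, 0, 0], [0.049, 0.01, 0, 0, 0, 0], [0.056, 0.012, 0, 0, 0, 0], [0.063, 0.014, 0, 0, 0, 0], [0.07, 0.016, 0, 0, 0, 0], [0.077, 0.018, 0, 0, 0, 0], [0.084, 0.02, 0, 0, 0, 0]])

```text
clock: 11.03
position: [530.7, -68.9, 27.8]
ee_rot: [1.0, 0.018, -0.006, 0.001]
contact_force: [-8.2, -3.7, 3.2]
gripper_width: -0.0
```

```bash
python3 pose.py
```

```text
18 rect [ 50.1 125.3] centre [587.   15.1] yaw 0.1715 rel 0.135 lat -0.0
L pad [519.2  84.5] TCP contact [508.4  82.7]
R pad [546.5 -73.1] TCP contact [535.7 -75. ]
back mid [641.2  24.5]
t 11.0833 tcp [532.  -68.6  28. ] F [-6.5 -0.9  2.4]
```

>>> step_arm(series=[[-0.06, 0, 0, 0, 0, 0], [-0.14, 0, 0, 0, 0, 0], [-0.16, 0.08, 0, 0, 0, 0], [-0.16, 0.18, 0, 0, 0, 0], [-0.16, 0.28, 0, 0, 0, 0], [-0.16, 0.38, 0, 0, 0, 0], [-0.14, 0.384, 0, 0, 0, 0], [-0.12, 0.384, 0, 0, 0, 0], [-0.1, 0.384, 0, 0, 0, 0], [-0.09, 0.384, 0, 0, 0, 0], [-0.082, 0.384, 0, 0, 0, 0]])

```text
clock: 12.0
position: [504.4, 84.4, 29.1]
ee_rot: [1.0, 0.017, -0.0, 0.0]
contact_force: [-0.3, -0.1, -0.8]
gripper_width: 0.1
```

>>> step_arm(series=[[0.007, 0.001, 0, 0, 0, 0], [0.014, 0.003, 0, 0, 0, 0], [0.021, 0.005, 0, 0, 0, 0], [0.028, 0.007, 0, 0, 0, 0], [0.035, 0.009, 0, 0, 0, 0], [0.042, 0.011, 0, 0, 0, 0], [0.049, 0.013, 0, 0, 0, 0], [0.056, 0.015, 0, 0, 0, 0], [0.063, 0.017, 0, 0, 0, 0], [0.07, 0.019, 0, 0, 0, 0], [0.077, 0.021, 0, 0, 0, 0]])

```text
clock: 12.92
position: [530.8, 91.9, 28.1]
ee_rot: [1.0, 0.017, -0.004, 0.001]
contact_force: [-8.3, 0.5, 1.6]
gripper_width: 0.0
```

```bash
python3 pose.py p3; python3 -c "
import cv2;a=cv2.imread('pics/p3.png')[155:305,185:345];cv2.imwrite('pics/p3c.png',cv2.resize(a,None,fx=4,fy=4,interpolation=cv2.INTER_CUBIC))"
```

```text
18 rect [ 50.1 125. ] centre [600.2  13.4] yaw 0.0161 rel -0.021 lat -2.2
L pad [544.   92.5] TCP contact [533.   92.4]
R pad [546.5 -67.4] TCP contact [535.5 -67.6]
back mid [655.2  14.3]
t 12.9667 tcp [531.6  92.1  28.1] F [-5.2  1.2 -0.3]
```

View pics/p3c.png

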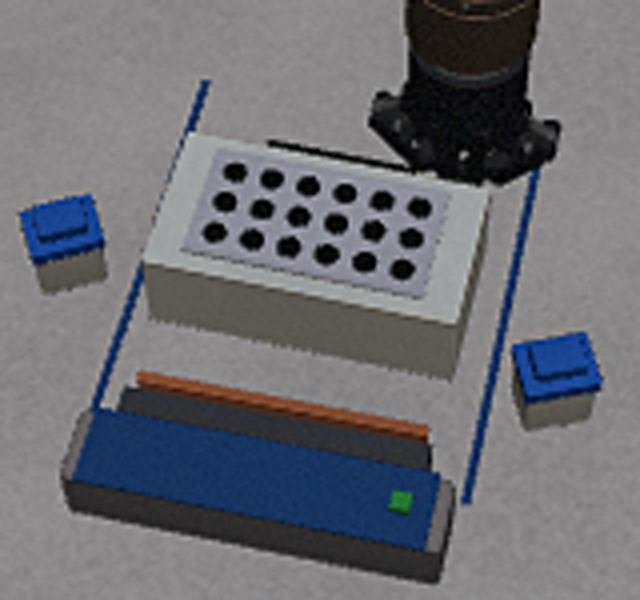

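```bash
python3 - <<'E'
import pickle
from h import *
s=pickle.load(open('d0.pkl','rb'))['scene']
f=lambda u,v:(185+(u+.5)/4-.5,155+(v+.5)/4-.5)
a=[onz(s,*f(u,v),0)[:2] for u,v in [(148,320),(450,379)]]
print(a,np.mean(a,0)); 
c=np.mean(a,0);print('lat',c[1]-(13.9+.037*(c[0]-554)))
# line edges at that depth
for u,v in [(130,300),(497,350)]:print(onz(s,*f(u,v),0)[:2])
# bar top edges ends, z=40 ; dock grey caps tops
print([onz(s,*f(u,v),40)[:2].round(1) for u,v in [(138,372),(428,426)]])
print([onz(s,*f(u,v),0)[:2].round(1) for u,v in [(70,508),(440,582)]])
E
```

```text
[array([656.31726243, -91.23656729]), array([650.58220784, 116.47955514])] [653.44973513  12.62149392]
lat -4.958146278123234
[ 644.02663943 -108.08276346]
[620.90382837 141.80045585]
[array([718.8, -73.9]), array([710.9, 114.7])]
[array([803.1, -95.6]), array([794. , 143.1])]
```

>>> step_arm(series=[[-0.05, 0, 0, 0, 0, 0], [-0.1, 0, 0, 0, 0, 0], [-0.1, -0.1, 0, 0, 0, 0], [-0.1, -0.2, 0, 0, 0, 0], [-0.1, -0.3, 0, 0, 0, 0], [-0.1, -0.4, 0, 0, 0, 0], [-0.08, -0.42, 0, 0, 0, 0], [-0.05, -0.42, 0, 0, 0, 0], [-0.035, -0.42, 0, 0, 0, 0], [-0.025, -0.42, 0, 0, 0, 0], [-0.015, -0.42, 0, 0, 0, 0]])

```text
clock: 13.88
position: [528.7, -74.0, 29.1]
ee_rot: [1.0, 0.018, -0.0, -0.0]
contact_force: [-0.0, 0.8, -0.0]
gripper_width: -0.0
```

>>> step_arm(series=[[0.007, 0, 0, 0, 0, 0], [0.014, 0.001, 0, 0, 0, 0], [0.021, 0.004, 0, 0, 0, 0], [0.028, 0.007, 0, 0, 0, 0], [0.035, 0.01, 0, 0, 0, 0], [0.042, 0.013, 0, 0, 0, 0], [0.049, 0.016, 0, 0, 0, 0], [0.056, 0.019, 0, 0, 0, 0], [0.063, 0.022, 0, 0, 0, 0], [0.07, 0.025, 0, 0, 0, 0], [0.077, 0.028, 0, 0, 0, 0], [0.084, 0.031, 0, 0, 0, 0]])

```text
clock: 14.88
position: [556.3, -62.5, 27.6]
ee_rot: [1.0, 0.018, -0.007, 0.001]
contact_force: [-8.0, -4.9, 1.3]
gripper_width: 0.1
```

```bash
python3 pose.py
```

```text
18 rect [ 50.3 125. ] centre [615.   17.2] yaw 0.1457 rel 0.109 lat 1.0
L pad [549.   88.4] TCP contact [538.1  86.8]
R pad [572.2 -69.9] TCP contact [561.3 -71.5]
back mid [669.4  25.2]
t 14.9333 tcp [557.3 -62.1  27.7] F [-6.9 -0.9  1.9]
```

>>> step_arm(series=[[-0.06, 0, 0, 0, 0, 0], [-0.14, 0, 0, 0, 0, 0], [-0.15, 0.08, 0, 0, 0, 0], [-0.15, 0.18, 0, 0, 0, 0], [-0.15, 0.28, 0, 0, 0, 0], [-0.15, 0.364, 0, 0, 0, 0], [-0.13, 0.364, 0, 0, 0, 0], [-0.11, 0.364, 0, 0, 0, 0], [-0.095, 0.364, 0, 0, 0, 0], [-0.085, 0.364, 0, 0, 0, 0], [-0.075, 0.364, 0, 0, 0, 0]])

```text
clock: 15.85
position: [532.5, 82.9, 29.1]
ee_rot: [1.0, 0.017, -0.0, 0.0]
contact_force: [0.2, -0.0, -0.6]
gripper_width: 0.1
```

>>> step_arm(series=[[0.007, 0.001, 0, 0, 0, 0], [0.014, 0.004, 0, 0, 0, 0], [0.021, 0.009, 0, 0, 0, 0], [0.028, 0.014, 0, 0, 0, 0], [0.035, 0.019, 0, 0, 0, 0], [0.042, 0.024, 0, 0, 0, 0], [0.049, 0.029, 0, 0, 0, 0], [0.056, 0.034, 0, 0, 0, 0], [0.063, 0.039, 0, 0, 0, 0]])

```text
clock: 16.6
position: [556.6, 99.3, 28.8]
ee_rot: [1.0, 0.018, -0.001, 0.0]
contact_force: [-4.3, -0.6, -0.2]
gripper_width: 0.0
```

```bash
python3 pose.py p4; python3 -c "
import cv2;a=cv2.imread('pics/p4.png')[155:305,185:345];cv2.imwrite('pics/p4c.png',cv2.resize(a,None,fx=4,fy=4,interpolation=cv2.INTER_CUBIC))"
```

```text
18 rect [125.1  50.1] centre [624.2  20.3] yaw -0.0081 rel -0.045 lat 3.8
L pad [569.8 100.7] TCP contact [558.8 100.8]
R pad [568.5 -59.3] TCP contact [557.5 -59.2]
back mid [679.2  19.8]
t 16.65 tcp [557.8 100.   29. ] F [-3.9 -0.7 -0.4]
```

View pics/p4c.png

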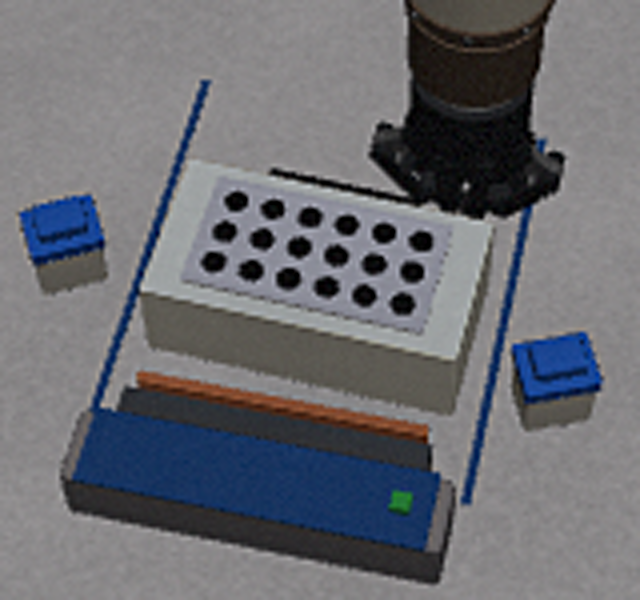

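```bash
python3 - <<'E'
import pickle
from bench import arm
from h import *
s=pickle.load(open('d0.pkl','rb'))['scene']
f=lambda u,v:(185+(u+.5)/4-.5,155+(v+.5)/4-.5)
for nm,z,pts in [('bottom',0,[(150,347),(446,413)]),('top',72,[(195,160),(494,227),(456,358),(142,291)])]:
    a=np.array([onz(s,*f(u,v),z)[:2] for u,v in pts]);c=a.mean(0)
    print(nm,a.round(1).tolist(),c,'lat',c[1]-(13.9+.037*(c[0]-554)))
g=arm.get_image('side');cv2.imwrite('pics/p4s.png',cv2.resize(g['image'][160:260,215:355,::-1],None,fx=5,fy=5,interpolation=cv2.INTER_CUBIC))
E
```

```text
bottom [[676.4, -83.3], [676.3, 119.7]] [676.34953472  18.19183955] lat -0.2350932354671187
top [[569.8, -79.5], [573.8, 125.6], [677.2, 123.8], [678.4, -81.4]] [624.80638527  22.13148583] lat 5.611649577327519
```

View pics/p4s.png

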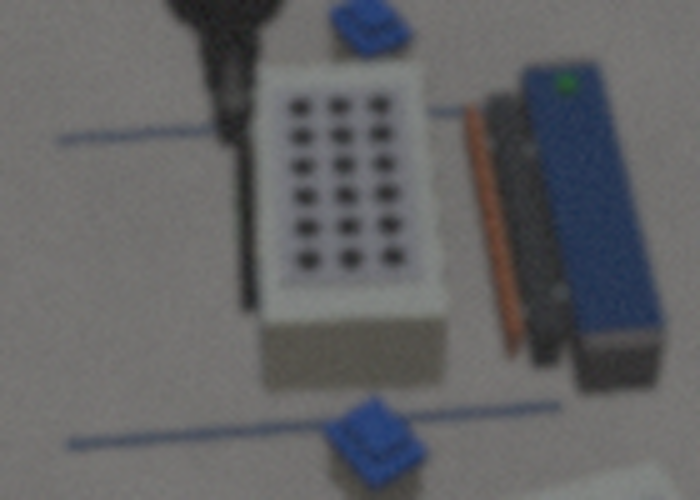

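```bash
python3 - <<'E'
import pickle
from meas import *
from bench import arm
k=pickle.load(open('d0.pkl','rb'))['side']
f=lambda u,v:(215+(u+.5)/5-.5,160+(v+.5)/5-.5)
print([onz(k,*f(u,v),0)[:2].round(1) for u,v in [(264,391),(441,386)]], [onz(k,*f(u,v),0)[:2].round(1) for u,v in [(264,433),(441,419)]])
print([onz(k,*f(u,v),72)[:2].round(1) for u,v in [(258,66),(425,64),(446,315),(262,320)]])
g=arm.get_image('side')
w=[a for a in wells(g,(255,165,310,220),75) if 60<a[2]<250]
for z in(74,77):
    P=np.array([onz(g,a[0],a[1],z)[:2] for a in w],np.float32);print(len(P),P.mean(0),cv2.minAreaRect(P))
E
```

```text
[array([567.6, -83. ]), array([675.5, -86. ])] [array([ 566.2, -114.3]), array([ 673.1, -110.5])]
[array([574.9, 123.8]), array([682.4, 118.5]), array([675.2, -87.8]), array([567.8, -84.8])]
20 [626.0279    31.342453] ((626.0508422851562, 45.6037483215332), (180.60806274414062, 60.07724380493164), 84.5239028930664)
20 [625.80554  28.6211 ] ((625.8284912109375, 42.83976364135742), (180.06805419921875, 59.89762496948242), 84.52391052246094)
```

>>> step_arm(series=[[-0.06, 0, 0, 0, 0, 0], [-0.12, 0, 0, 0, 0, 0], [-0.12, 0, 0.1, 0, 0, 0], [-0.12, 0, 0.2, 0, 0, 0], [-0.12, -0.1, 0.3, 0, 0, 0], [-0.05, -0.2, 0.4, 0, 0, 0], [0.05, -0.2, 0.5, 0, 0, 0], [0.1, -0.2, 0.6, 0, 0, 0], [0.1, -0.2, 0.7, 0, 0, 0], [0.1, -0.2, 0.7, 0, 0, 0], [0.1, -0.2, 0.7, 0, 0, 0]])

```text
clock: 17.67
position: [604.7, 19.1, 320.3]
ee_rot: [1.0, 0.018, 0.012, -0.001]
contact_force: [0.5, 1.3, 2.3]
gripper_width: -0.2
```

```bash
python3 - <<'E'
from bench import arm
from h import *
import pickle
g=arm.get_image('wrist');pickle.dump(g,open('w1.pkl','wb'));cv2.imwrite('pics/w1.png',g['image'][:,:,::-1])
print(g['camera_matrix'],g['world_from_camera'].round(3),g['image'].shape)
g=arm.get_image('side');pickle.dump(g,open('k1.pkl','wb'));
g=arm.get_image('scene');pickle.dump(g,open('s1.pkl','wb'));cv2.imwrite('pics/s1.png',g['image'][:,:,::-1])
E
python3 pose.py
```

```text
[[325.1922621    0.         277.75431461]
 [  0.         325.1922621  211.78819524]
 [  0.           0.           1.        ]] [[ 3.60000e-02  9.58000e-01  2.86000e-01  6.79552e+02]
 [-9.99000e-01  3.50000e-02  1.00000e-02  2.16890e+01]
 [-1.00000e-03 -2.86000e-01  9.58000e-01  4.65105e+02]
 [ 0.00000e+00  0.00000e+00  0.00000e+00  1.00000e+00]] (420, 560, 3)
18 rect [125.   50.4] centre [624.7  20.3] yaw -0.0132 rel -0.05 lat 3.8
L pad [570.7 101.1] TCP contact [559.7 101.2]
R pad [568.6 -58.9] TCP contact [557.6 -58.8]
back mid [679.7  19.6]
t 17.8667 tcp [597.8  19.9 309.2] F [ 0.6 -0.1 -0.8]
```

View pics/w1.png

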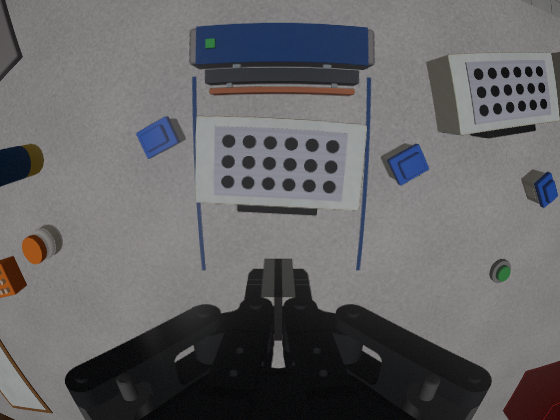

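```bash
cat > wmeas.py <<'E'
import pickle,sys
from h import *
g=pickle.load(open(sys.argv[1],'rb'));im=g['image']
hsv=cv2.cvtColor(im,cv2.COLOR_RGB2HSV)
m=cv2.inRange(hsv,(105,90,40),(125,255,255))
N,l,st,c=cv2.connectedComponentsWithStats(m)
lines=[]
for i in range(1,N):
    if st[i][3]>35 and st[i][2]<25:
        ys,xs=np.where(l==i);P=np.array([onz(g,x,y,0,1)[:2] for x,y in zip(xs,ys)],np.float32)
        vx,vy,cx,cy=cv2.fitLine(P,cv2.DIST_HUBER,0,.01,.01).ravel();a=vy/vx
        lines.append((cy+a*(600-cx),a));print('line y@600',round(cy+a*(600-cx),1),'slope',round(a,4),'x',P[:,0].min().round(),P[:,0].max().round())
# bar
m=cv2.inRange(hsv,(3,110,80),(15,255,255));N,l,st,c=cv2.connectedComponentsWithStats(m)
for i in range(1,N):
    if st[i][2]>80:
        ys,xs=np.where(l==i);P=np.array([onz(g,x,y,40,1)[:2] for x,y in zip(xs,ys)],np.float32);print('bar',cv2.minAreaRect(P), 'minx/maxx',P[:,0].min(),P[:,0].max())
# wells & top
gray=im.max(axis=2)
N,l,st,c=cv2.connectedComponentsWithStats((gray<70).astype(np.uint8))
W=[c[i] for i in range(1,N) if 60<st[i][4]<250 and 190<c[i][0]<370 and 60<c[i][1]<260]
P=np.array([onz(g,u,v,77,1)[:2] for u,v in W],np.float32);r=cv2.minAreaRect(P);print('wells',len(P),P.mean(0),r)
wh=((hsv[:,:,1]<40)&(gray>int(sys.argv[2]) if len(sys.argv)>2 else (hsv[:,:,1]<40)&(gray>165)).astype(np.uint8)
wh[:,:150]=0;wh[:,400:]=0;wh[265:]=0
N,l,st,c=cv2.connectedComponentsWithStats(wh);i=1+st[1:,4].argmax();print('white comp',st[i])
ys,xs=np.where(l==i)
cnt=max(cv2.findContours((l==i).astype(np.uint8),0,2)[0],key=cv2.contourArea)[:,0,:]
for z in (70,76):
    Q=np.array([onz(g,u,v,z,1)[:2] for u,v in cnt],np.float32);rr=cv2.minAreaRect(Q);print('top z',z,rr)
    if len(lines)==2:
        c0=np.array(rr[0]);b=np.mean([q[0] for q in lines]);s=np.mean([q[1] for q in lines]);print('  lat',c0[1]-(b+s*(c0[0]-600)),'slope',s)
if len(lines)==2: c0=P.mean(0);print('wells lat',c0[1]-(b+s*(c0[0]-600)),'b',b)
E
python3 wmeas.py w1.pkl
```

```text
File "wmeas.py", line 23
    wh=((hsv[:,:,1]<40)&(gray>int(sys.argv[2]) if len(sys.argv)>2 else (hsv[:,:,1]<40)&(gray>165)).astype(np.uint8)
       ^
SyntaxError: '(' was never closed
```

```bash
sed -i 's/^wh=((hsv.*/T=int(sys.argv[2]) if len(sys.argv)>2 else 165\nwh=((hsv[:,:,1]<40)\&(gray>T)).astype(np.uint8)/' wmeas.py
python3 wmeas.py w1.pkl
```

```text
line y@600 142.0 slope 0.0121 x 619.0 738.0
line y@600 -111.1 slope 0.0353 x 448.0 746.0
line y@600 -502.9 slope 2.5065 x 569.0 638.0
line y@600 140.6 slope 0.0436 x 439.0 550.0
bar ((716.6638793945312, 18.281143188476562), (7.4401092529296875, 186.22201538085938), 1.8230458498001099) minx/maxx 710.4485 723.2043
wells 18 [624.3533    18.142103] ((624.3096923828125, 18.10940933227539), (124.79183959960938, 50.1055908203125), 88.95514678955078)Traceback (most recent call last):
  File "wmeas.py", line 26, in <module>
    N,l,st,c=cv2.connectedComponentsWithStats(wh);i=1+st[1:,4].argmax();print('white comp',st[i])
                                                      ~~~~~~~~~~~~~~~^^
ValueError: attempt to get argmax of an empty sequence
```

The overhead wrist view shows the incubator in the bay: well centroid about (624, 18), which is about 3 mm left of the centreline with a relative yaw of about −0.05. The bar's front is near x ≈ 713, so the gap is about 33 mm. Next is a right push that slides slightly to −y.

>>> step_arm(series=[[-0.08, -0.05, 0, 0, 0, 0], [-0.16, -0.1, -0.02, 0, 0, 0], [-0.206, -0.15, -0.08, 0, 0, 0], [-0.206, -0.184, -0.17, 0, 0, 0], [-0.206, -0.184, -0.27, 0, 0, 0], [-0.206, -0.184, -0.37, 0, 0, 0], [-0.206, -0.184, -0.47, 0, 0, 0], [-0.206, -0.184, -0.57, 0, 0, 0], [-0.206, -0.184, -0.66, 0, 0, 0], [-0.206, -0.184, -0.7, 0, 0, 0], [-0.18, -0.184, -0.7, 0, 0, 0], [-0.14, -0.184, -0.7, 0, 0, 0]])

```text
clock: 18.87
position: [538.4, -54.2, 26.6]
ee_rot: [1.0, 0.019, -0.003, 0.001]
contact_force: [0.5, -0.2, 0.6]
gripper_width: -0.0
```

>>> step_arm(series=[[0.01, 0, 0, 0, 0, 0], [0.02, 0, 0, 0, 0, 0], [0.03, -0.001, 0, 0, 0, 0], [0.037, -0.004, 0, 0, 0, 0], [0.044, -0.009, 0, 0, 0, 0], [0.051, -0.014, 0, 0, 0, 0], [0.058, -0.019, 0, 0, 0, 0], [0.065, -0.024, 0, 0, 0, 0], [0.072, -0.029, 0, 0, 0, 0], [0.079, -0.034, 0, 0, 0, 0], [0.086, -0.039, 0, 0, 0, 0]])

```text
clock: 19.78
position: [572.2, -70.0, 28.4]
ee_rot: [1.0, 0.018, -0.004, -0.0]
contact_force: [-5.8, 1.0, 0.2]
gripper_width: 0.1
```

```bash
python3 pose.py
```

```text
18 rect [ 50.4 125. ] centre [631.8  18.7] yaw 0.1093 rel 0.072 lat 1.9
L pad [568.4  92.2] TCP contact [557.5  91. ]
R pad [585.8 -66.8] TCP contact [574.9 -68. ]
back mid [686.5  24.7]
t 19.8333 tcp [572.9 -70.4  28.5] F [-4.7 -2.  -0.3]
```

>>> step_arm(series=[[-0.06, 0, 0, 0, 0, 0], [-0.13, 0, 0, 0, 0, 0], [-0.14, 0.09, 0, 0, 0, 0], [-0.14, 0.19, 0, 0, 0, 0], [-0.14, 0.29, 0, 0, 0, 0], [-0.14, 0.39, 0, 0, 0, 0], [-0.12, 0.395, 0, 0, 0, 0], [-0.1, 0.395, 0, 0, 0, 0], [-0.08, 0.395, 0, 0, 0, 0], [-0.07, 0.395, 0, 0, 0, 0], [-0.06, 0.395, 0, 0, 0, 0]])

```text
clock: 20.75
position: [552.4, 87.0, 29.2]
ee_rot: [1.0, 0.017, -0.0, -0.0]
contact_force: [-0.4, -0.1, -0.3]
gripper_width: -0.1
```

>>> step_arm(series=[[0.007, 0.001, 0, 0, 0, 0], [0.014, 0.002, 0, 0, 0, 0], [0.021, 0.004, 0, 0, 0, 0], [0.028, 0.007, 0, 0, 0, 0], [0.035, 0.01, 0, 0, 0, 0], [0.042, 0.013, 0, 0, 0, 0], [0.049, 0.016, 0, 0, 0, 0], [0.056, 0.019, 0, 0, 0, 0], [0.063, 0.022, 0, 0, 0, 0]])

```text
clock: 21.5
position: [573.0, 95.2, 28.1]
ee_rot: [1.0, 0.017, -0.005, 0.001]
contact_force: [-7.8, -1.2, 2.1]
gripper_width: -0.3
```

```bash
python3 pose.py
```

```text
18 rect [125.   50.1] centre [640.4  19.4] yaw -0.013 rel -0.05 lat 2.3
L pad [586.5 100.1] TCP contact [575.5 100.2]
R pad [584.4 -59.9] TCP contact [573.4 -59.8]
back mid [695.4  18.6]
t 21.55 tcp [574.   95.6  28.2] F [-6.   0.2  1. ]
```

>>> step_arm(series=[[-0.05, 0, 0, 0, 0, 0], [-0.11, 0, 0, 0, 0, 0], [-0.11, -0.09, 0, 0, 0, 0], [-0.11, -0.19, 0, 0, 0, 0], [-0.11, -0.29, 0, 0, 0, 0], [-0.11, -0.383, 0, 0, 0, 0], [-0.09, -0.383, 0, 0, 0, 0], [-0.06, -0.383, 0, 0, 0, 0], [-0.045, -0.383, 0, 0, 0, 0], [-0.035, -0.383, 0, 0, 0, 0], [-0.025, -0.383, 0, 0, 0, 0]])

```text
clock: 22.47
position: [567.2, -55.8, 29.2]
ee_rot: [1.0, 0.018, -0.0, -0.0]
contact_force: [1.4, 0.5, 0.6]
gripper_width: 0.2
```

>>> step_arm(series=[[0.007, 0, 0, 0, 0, 0], [0.014, 0, 0, 0, 0, 0], [0.021, -0.002, 0, 0, 0, 0], [0.028, -0.006, 0, 0, 0, 0], [0.035, -0.01, 0, 0, 0, 0], [0.042, -0.014, 0, 0, 0, 0], [0.049, -0.018, 0, 0, 0, 0], [0.056, -0.022, 0, 0, 0, 0]])

```text
clock: 23.13
position: [585.5, -64.6, 28.1]
ee_rot: [1.0, 0.018, -0.004, -0.0]
contact_force: [-6.4, 1.7, 1.3]
gripper_width: -0.2
```

```bash
python3 pose.py p5; python3 -c "
import cv2;a=cv2.imread('pics/p5.png')[155:305,185:345];cv2.imwrite('pics/p5c.png',cv2.resize(a,None,fx=4,fy=4,interpolation=cv2.INTER_CUBIC))"
```

```text
18 rect [ 50.1 125.1] centre [647.3  18. ] yaw 0.0861 rel 0.049 lat 0.7
L pad [585.7  93. ] TCP contact [574.7  92. ]
R pad [599.4 -66.4] TCP contact [588.5 -67.4]
back mid [702.1  22.8]
t 23.1833 tcp [586.3 -64.9  28.1] F [-4.  -0.3  0.2]
```

View pics/p5c.png

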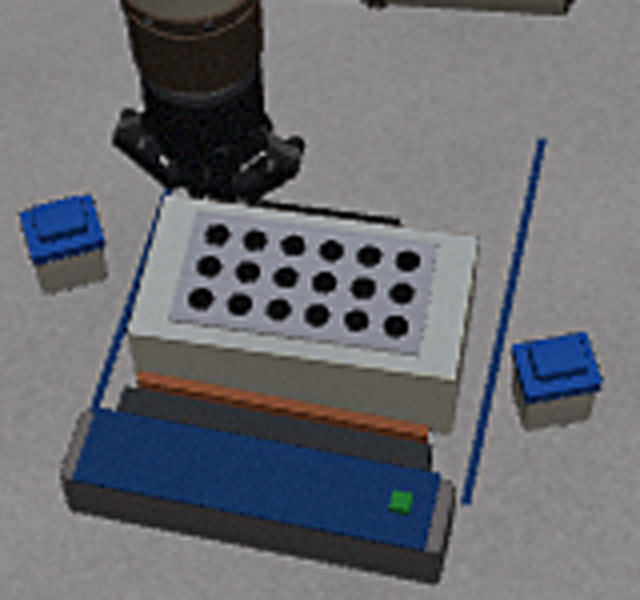

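>>> step_arm(series=[[-0.06, 0, 0, 0, 0, 0], [-0.13, 0, 0, 0, 0, 0], [-0.13, 0.09, 0, 0, 0, 0], [-0.13, 0.19, 0, 0, 0, 0], [-0.13, 0.29, 0, 0, 0, 0], [-0.13, 0.39, 0, 0, 0, 0], [-0.11, 0.39, 0, 0, 0, 0], [-0.09, 0.39, 0, 0, 0, 0], [-0.07, 0.39, 0, 0, 0, 0], [-0.06, 0.39, 0, 0, 0, 0], [-0.051, 0.39, 0, 0, 0, 0]])

```text
clock: 24.1
position: [569.6, 90.1, 29.1]
ee_rot: [1.0, 0.017, -0.0, 0.0]
contact_force: [0.2, 0.2, 0.2]
gripper_width: 0.2
```

>>> step_arm(series=[[0.007, 0.001, 0, 0, 0, 0], [0.014, 0.002, 0, 0, 0, 0], [0.02, 0.003, 0, 0, 0, 0], [0.026, 0.005, 0, 0, 0, 0], [0.032, 0.007, 0, 0, 0, 0], [0.038, 0.01, 0, 0, 0, 0]])

```text
clock: 24.6
position: [580.8, 93.4, 28.2]
ee_rot: [1.0, 0.017, -0.004, 0.001]
contact_force: [-5.7, -1.0, 2.1]
gripper_width: -0.0
```

```bash
python3 pose.py
```

```text
18 rect [ 50.2 125.2] centre [651.5  18. ] yaw 0.0325 rel -0.005 lat 0.5
L pad [593.9  96.2] TCP contact [582.9  95.8]
R pad [599.1 -63.7] TCP contact [588.1 -64.1]
back mid [706.5  19.8]
t 24.65 tcp [581.5  93.7  28.2] F [-5.5 -0.3  0.5]
```

>>> step_arm(series=[[-0.05, 0, 0, 0, 0, 0], [-0.1, 0, 0, 0, 0, 0], [-0.1, -0.1, 0, 0, 0, 0], [-0.1, -0.2, 0, 0, 0, 0], [-0.1, -0.3, 0, 0, 0, 0], [-0.1, -0.395, 0, 0, 0, 0], [-0.08, -0.395, 0, 0, 0, 0], [-0.05, -0.395, 0, 0, 0, 0], [-0.03, -0.395, 0, 0, 0, 0], [-0.015, -0.395, 0, 0, 0, 0], [-0.006, -0.395, 0, 0, 0, 0]])

```text
clock: 25.57
position: [582.8, -62.5, 29.3]
ee_rot: [1.0, 0.018, 0.0, -0.0]
contact_force: [1.3, -0.2, 0.6]
gripper_width: -0.0
```

>>> step_arm(series=[[0.006, 0, 0, 0, 0, 0], [0.012, 0, 0, 0, 0, 0], [0.018, -0.001, 0, 0, 0, 0], [0.024, -0.003, 0, 0, 0, 0], [0.03, -0.005, 0, 0, 0, 0], [0.036, -0.007, 0, 0, 0, 0]])

```text
clock: 26.07
position: [592.0, -65.6, 28.3]
ee_rot: [1.0, 0.018, -0.005, 0.0]
contact_force: [-7.1, 0.9, 2.9]
gripper_width: -0.2
```

```bash
python3 pose.py
```

```text
18 rect [ 50.2 125.2] centre [654.7  17.8] yaw 0.0687 rel 0.032 lat 0.2
L pad [594.3  93.9] TCP contact [583.3  93.1]
R pad [605.3 -65.8] TCP contact [594.3 -66.5]
back mid [709.6  21.6]
t 26.1167 tcp [592.6 -65.8  28.3] F [-5.3  0.4  1.6]
```

>>> step_arm(series=[[-0.06, 0, 0, 0, 0, 0], [-0.12, 0, 0, 0, 0, 0], [-0.12, 0.09, 0, 0, 0, 0], [-0.12, 0.19, 0, 0, 0, 0], [-0.12, 0.29, 0, 0, 0, 0], [-0.12, 0.39, 0, 0, 0, 0], [-0.1, 0.395, 0, 0, 0, 0], [-0.08, 0.395, 0, 0, 0, 0], [-0.065, 0.395, 0, 0, 0, 0], [-0.055, 0.395, 0, 0, 0, 0], [-0.045, 0.395, 0, 0, 0, 0]])

```text
clock: 27.03
position: [578.6, 91.0, 29.1]
ee_rot: [1.0, 0.017, -0.0, 0.0]
contact_force: [0.1, -0.4, 0.1]
gripper_width: -0.0
```

>>> step_arm(series=[[0.006, 0, 0, 0, 0, 0], [0.012, 0.001, 0, 0, 0, 0], [0.018, 0.003, 0, 0, 0, 0], [0.024, 0.005, 0, 0, 0, 0], [0.03, 0.007, 0, 0, 0, 0], [0.036, 0.009, 0, 0, 0, 0], [0.04, 0.01, 0, 0, 0, 0]])

```text
clock: 27.62
position: [589.6, 94.4, 28.0]
ee_rot: [1.0, 0.017, -0.005, 0.001]
contact_force: [-9.7, -0.2, 3.6]
gripper_width: -0.2
```

```bash
python3 pose.py p6; python3 -c "
import cv2;a=cv2.imread('pics/p6.png')[155:305,185:345];cv2.imwrite('pics/p6c.png',cv2.resize(a,None,fx=4,fy=4,interpolation=cv2.INTER_CUBIC))"
```

```text
18 rect [ 50.5 125.1] centre [659.  18.] yaw 0.019 rel -0.018 lat 0.3
L pad [602.5  97. ] TCP contact [591.5  96.8]
R pad [605.5 -63. ] TCP contact [594.5 -63.2]
back mid [714.   19.1]
t 27.6667 tcp [589.6  94.5  27.9] F [-8.7  0.8  1.5]
```

View pics/p6c.png

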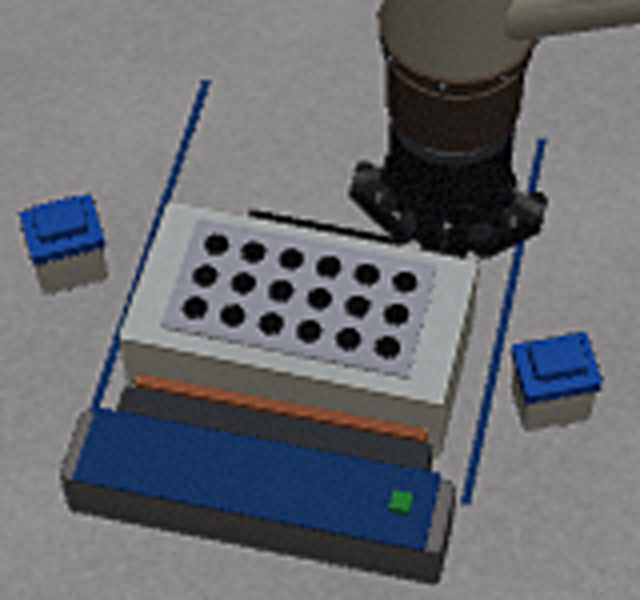

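>>> step_arm(series=[[-0.05, 0, 0, 0, 0, 0], [-0.1, 0, 0, 0, 0, 0], [-0.1, -0.1, 0, 0, 0, 0], [-0.1, -0.2, 0, 0, 0, 0], [-0.1, -0.3, 0, 0, 0, 0], [-0.1, -0.398, 0, 0, 0, 0], [-0.08, -0.398, 0, 0, 0, 0], [-0.05, -0.398, 0, 0, 0, 0], [-0.035, -0.398, 0, 0, 0, 0], [-0.022, -0.398, 0, 0, 0, 0], [-0.013, -0.398, 0, 0, 0, 0]])

```text
clock: 28.58
position: [589.5, -62.7, 29.2]
ee_rot: [1.0, 0.018, 0.0, -0.0]
contact_force: [-0.6, 0.5, -0.2]
gripper_width: 0.7
```

>>> step_arm(series=[[0.006, 0, 0, 0, 0, 0], [0.012, 0, 0, 0, 0, 0], [0.018, -0.001, 0, 0, 0, 0], [0.024, -0.003, 0, 0, 0, 0], [0.03, -0.005, 0, 0, 0, 0], [0.036, -0.006, 0, 0, 0, 0]])

```text
clock: 29.08
position: [596.9, -65.5, 27.7]
ee_rot: [1.0, 0.018, -0.007, 0.0]
contact_force: [-11.6, -0.2, 1.0]
gripper_width: 0.3
```

```bash
python3 pose.py p7; python3 -c "
import cv2;a=cv2.imread('pics/p7.png')[155:305,185:345];cv2.imwrite('pics/p7c.png',cv2.resize(a,None,fx=4,fy=4,interpolation=cv2.INTER_CUBIC))"
```

```text
18 rect [ 50. 125.] centre [661.3  17.7] yaw 0.0514 rel 0.014 lat -0.2
L pad [602.3  94.8] TCP contact [591.3  94.2]
R pad [610.5 -65. ] TCP contact [599.5 -65.6]
back mid [716.3  20.5]
t 29.1333 tcp [597.2 -65.7  27.5] F [-10.   -0.4   2.9]
```

View pics/p7c.png

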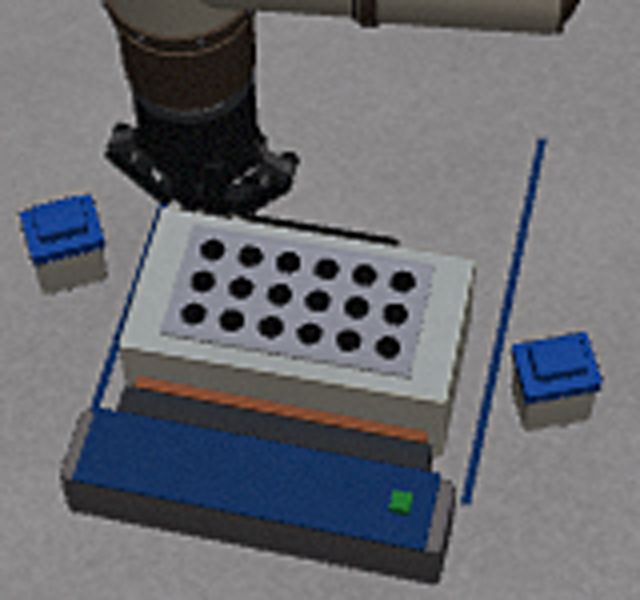

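```bash
cat > bar.py <<'E'
import pickle,sys
from h import *
d=pickle.load(open('d0.pkl','rb'))['scene']
b=cv2.imread(sys.argv[1])[:,:,::-1].copy()
def prof(im):
    hsv=cv2.cvtColor(im,cv2.COLOR_RGB2HSV);m=cv2.inRange(hsv,(2,90,50),(17,255,255))
    o={}
    for u in range(221,291,1):
        ys=np.where(m[244:270,u])[0]+244
        if len(ys): o[u]=(ys.min(),ys.max(),onz(d,u,ys.max()+.5,40)[0],onz(d,u,ys.min()-.5,40)[0])
    return o
A=prof(d['image']);B=prof(b)
for lo,hi in((221,240),(240,270),(270,291)):
    k=[u for u in range(lo,hi) if u in A and u in B]
    print(lo,hi,'far-edge shift mm',np.mean([B[u][2]-A[u][2] for u in k]).round(2),'near',np.mean([B[u][3]-A[u][3] for u in k]).round(2))
E
for i in p5 p6 p7; do echo $i; python3 bar.py pics/$i.png; done
```

```text
p5
221 240 far-edge shift mm 0.0 near -0.15
240 270 far-edge shift mm 0.0 near -0.19
270 291 far-edge shift mm 0.0 near -0.27
p6
221 240 far-edge shift mm 0.0 near 2.23
240 270 far-edge shift mm 0.0 near 2.06
270 291 far-edge shift mm 0.0 near 2.13
p7
221 240 far-edge shift mm 0.0 near 4.16
240 270 far-edge shift mm 0.0 near 3.84
270 291 far-edge shift mm 0.0 near 3.99
```

>>> step_arm(series=[[-0.06, 0, 0, 0, 0, 0], [-0.12, 0, 0, 0, 0, 0], [-0.12, 0.09, 0, 0, 0, 0], [-0.12, 0.19, 0, 0, 0, 0], [-0.12, 0.29, 0, 0, 0, 0], [-0.12, 0.39, 0, 0, 0, 0], [-0.1, 0.398, 0, 0, 0, 0], [-0.08, 0.398, 0, 0, 0, 0], [-0.065, 0.398, 0, 0, 0, 0], [-0.055, 0.398, 0, 0, 0, 0], [-0.045, 0.398, 0, 0, 0, 0]])

```text
clock: 30.05
position: [585.7, 92.6, 29.1]
ee_rot: [1.0, 0.017, -0.0, 0.0]
contact_force: [-1.0, -0.5, -0.9]
gripper_width: 0.4
```

>>> step_arm(series=[[0.006, 0, 0, 0, 0, 0], [0.012, 0, 0, 0, 0, 0], [0.018, 0.001, 0, 0, 0, 0], [0.024, 0.002, 0, 0, 0, 0], [0.03, 0.003, 0, 0, 0, 0], [0.035, 0.004, 0, 0, 0, 0]])

```text
clock: 30.55
position: [592.9, 93.4, 27.5]
ee_rot: [1.0, 0.017, -0.007, 0.002]
contact_force: [-14.4, 0.8, 5.8]
gripper_width: -0.3
```

```bash
python3 pose.py p8; python3 bar.py pics/p8.png
```

```text
18 rect [ 50.2 125.1] centre [663.   17.9] yaw 0.0229 rel -0.014 lat -0.0
L pad [606.2  96.7] TCP contact [595.2  96.4]
R pad [609.9 -63.3] TCP contact [598.9 -63.6]
back mid [718.   19.2]
t 30.6 tcp [593.1  93.5  27.5] F [-12.2  -0.4   4.2]
221 240 far-edge shift mm 0.29 near 5.5
240 270 far-edge shift mm 0.19 near 5.33
270 291 far-edge shift mm 0.39 near 5.31
```

>>> step_arm(series=[[-0.04, 0, 0, 0, 0, 0], [-0.1, 0, 0, 0, 0, 0], [-0.15, 0, 0.05, 0, 0, 0], [-0.15, 0, 0.15, 0, 0, 0], [-0.15, -0.05, 0.24, 0, 0, 0], [-0.12, -0.1, 0.32, 0, 0, 0], [-0.06, -0.15, 0.4, 0, 0, 0], [-0.03, -0.19, 0.5, 0, 0, 0], [-0.0, -0.19, 0.6, 0, 0, 0], [0, -0.19, 0.69, 0, 0, 0], [0, -0.19, 0.7, 0, 0, 0], [0, -0.19, 0.7, 0, 0, 0]])

```text
clock: 31.6
position: [601.1, 19.2, 313.4]
ee_rot: [1.0, 0.018, 0.004, -0.001]
contact_force: [0.4, 0.5, -0.6]
gripper_width: 0.3
```

```bash
python3 - <<'E'
from bench import arm
from h import *
import pickle
g=arm.get_image('wrist');pickle.dump(g,open('w2.pkl','wb'));cv2.imwrite('pics/w2.png',cv2.resize(g['image'][0:240,160:420,::-1],None,fx=3,fy=2.5))
cv2.imwrite('pics/w2.png',cv2.resize(g['image'][20:220,170:400,::-1],None,fx=3,fy=3,interpolation=cv2.INTER_CUBIC))
E
sed -i 's/190<c\[i\]\[0\]<370/185<c[i][0]<375/;s/60<c\[i\]\[1\]<260/50<c[i][1]<260/' wmeas.py
python3 wmeas.py w2.pkl 140; python3 pose.py p9; python3 bar.py pics/p9.png
```

```text
line y@600 139.6 slope 0.0341 x 440.0 738.0
line y@600 -112.0 slope 0.0256 x 449.0 661.0
line y@600 -500.9 slope 2.0225 x 570.0 638.0
bar ((724.4024047851562, 18.465347290039062), (6.478514194488525, 186.1044464111328), 1.1694749593734741) minx/maxx 720.1195 729.3226
wells 18 [662.7879    15.823833] ((662.7451782226562, 15.791400909423828), (50.21760940551758, 124.98973846435547), 1.120844841003418)
white comp [ 196   80  175   93 9743]
top z 70 ((662.6622924804688, 15.950813293457031), (109.46676635742188, 209.56642150878906), 1.3818541765213013)
top z 76 ((662.9027709960938, 16.040489196777344), (107.76960754394531, 206.31729125976562), 1.381860613822937)
18 rect [ 50.3 125.2] centre [663.2  18. ] yaw 0.0216 rel -0.015 lat 0.0
L pad [606.5  96.7] TCP contact [595.5  96.5]
R pad [609.9 -63.2] TCP contact [598.9 -63.5]
back mid [718.2  19.1]
t 31.7 tcp [599.   19.5 308.8] F [-0.2 -0.2 -0.5]
221 240 far-edge shift mm 0.29 near 5.79
240 270 far-edge shift mm 0.28 near 5.61
270 291 far-edge shift mm 0.39 near 5.71
```

View pics/w2.png

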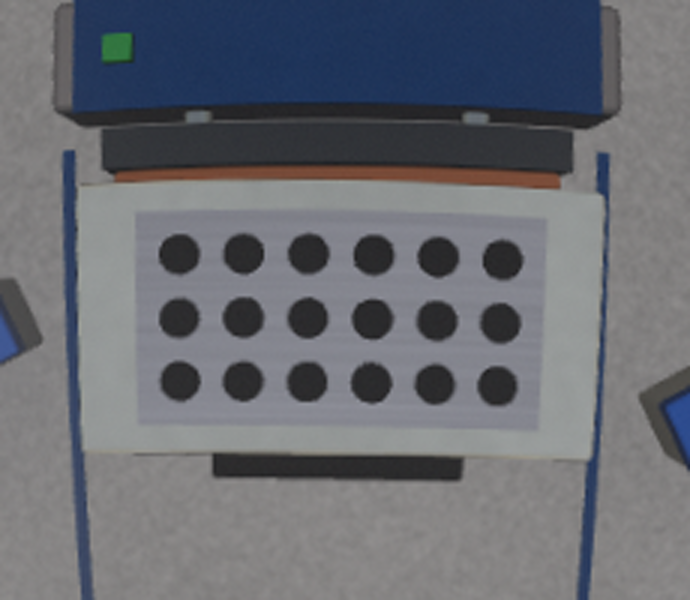

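```bash
python3 - <<'E'
import pickle
from h import *
d=pickle.load(open('d0.pkl','rb'))
R=[]
for n,g,fi in [('scene',d['scene'],0),('side',d['side'],0),('w1',pickle.load(open('w1.pkl','rb')),1),('w2',pickle.load(open('w2.pkl','rb')),1)]:
    hsv=cv2.cvtColor(g['image'],cv2.COLOR_RGB2HSV);m=cv2.inRange(hsv,(50,90,40),(85,255,255))
    N,l,st,c=cv2.connectedComponentsWithStats(m)
    for i in range(1,N):
        if st[i][4]<40: continue
        p=onz(g,*c[i],15,fi)
        if p[1]<-300 and p[1]>-480:
            print(n,c[i].round(1),st[i][4],p.round(1),onz(g,*c[i],25,fi).round(1));R.append(ray(g,*c[i],fi))
A=[];b=[]
for o,r in R:
    r=r/np.linalg.norm(r);M=np.eye(3)-np.outer(r,r);A.append(M);b.append(M@o)
print(np.linalg.lstsq(np.vstack(A),np.hstack(b),rcond=None)[0])
E
```

```text
scene [143.5 151.4] 78 [ 440.5 -407.7   15. ] [ 448.3 -402.    25. ]
side [223.3 339.9] 99 [ 440.5 -408.3   15. ] [ 441.6 -412.7   25. ]
w1 [503.5 273.3] 137 [ 439.6 -413.2   15. ] [ 444.9 -403.5   25. ]
w2 [506.4 270.2] 139 [ 439.6 -413.7   15. ] [ 445.  -403.8   25. ]
[ 441.34735855 -409.05952887   17.81490198]
```

>>> step_arm(series=[[-0.395, -0.95, -0.35, 0, 0, 0], [-0.395, -0.95, -0.35, 0, 0, 0], [-0.395, -0.95, -0.35, 0, 0, 0], [-0.395, -0.95, -0.35, 0, 0, 0], [-0.395, -0.95, -0.35, 0, 0, 0], [-0.395, -0.95, -0.35, 0, 0, 0], [-0.395, -0.95, -0.35, 0, 0, 0], [-0.395, -0.95, -0.35, 0, 0, 0], [-0.395, -0.95, -0.35, 0, 0, 0], [-0.395, -0.95, -0.35, 0, 0, 0], [-0.395, -0.95, -0.35, 0, 0, 0], [-0.395, -0.95, -0.35, 0, 0, 0]])

```text
clock: 32.7
position: [437.5, -362.1, 165.3]
ee_rot: [1.0, 0.016, -0.004, -0.002]
contact_force: [0.5, -0.4, 0.9]
gripper_width: 0.2
```

```bash
python3 - <<'E'
from bench import arm
from h import *
g=arm.get_image('wrist');cv2.imwrite('pics/w3.png',g['image'][:,:,::-1])
hsv=cv2.cvtColor(g['image'],cv2.COLOR_RGB2HSV);m=cv2.inRange(hsv,(50,90,40),(85,255,255))
N,l,st,c=cv2.connectedComponentsWithStats(m)
for i in range(1,N):
    if st[i][4]>40: print(c[i].round(1),st[i],onz(g,*c[i],17,1).round(1),onz(g,*c[i],20,1).round(1))
print(np.round(arm.read_state()['position'],1))
E
```

```text
[329.  191.2] [313 175  33  33 859] [ 441.9 -409.1   17. ] [ 442.6 -408.6   20. ]
[ 438.9 -361.   166.4]
```

View pics/w3.png

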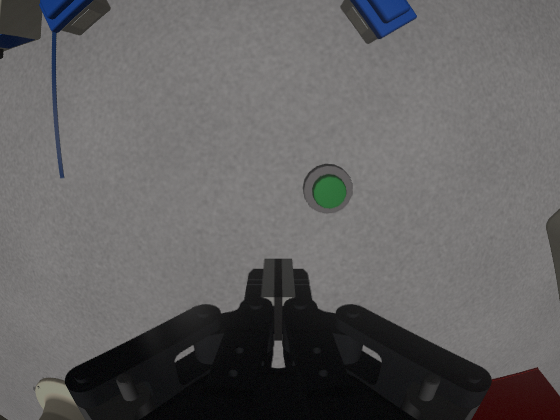

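The wrist view shows the green button at (329,191), which puts it at (442, −409).

>>> step_arm(series=[[0.001, -0.08, -0.03, 0, 0, 0], [0.001, -0.122, -0.1, 0, 0, 0], [0.001, -0.122, -0.2, 0, 0, 0], [0.001, -0.122, -0.29, 0, 0, 0], [0.001, -0.122, -0.32, 0, 0, 0], [0.001, -0.122, -0.34, 0, 0, 0], [0.001, -0.122, -0.35, 0, 0, 0], [0.001, -0.122, -0.36, 0, 0, 0], [0.001, -0.122, -0.365, 0, 0, 0]])

```text
clock: 33.5
position: [442.9, -409.1, 24.2]
ee_rot: [1.0, 0.019, 0.001, 0.001]
contact_force: [0.6, -0.4, 0.0]
gripper_width: -0.1
```

>>> step_arm(series=[[0, 0, -0.006, 0, 0, 0], [0, 0, -0.012, 0, 0, 0], [0, 0, -0.018, 0, 0, 0], [0, 0, -0.022, 0, 0, 0], [0, 0, -0.022, 0, 0, 0]])

```text
clock: 33.92
position: [442.9, -409.4, 16.1]
ee_rot: [1.0, 0.019, 0.001, 0.001]
contact_force: [-0.1, 2.4, 6.9]
gripper_width: 0.0
```

>>> step_arm(series=[[0, 0, -0.005, 0, 0, 0], [0, 0, -0.01, 0, 0, 0], [0, 0, -0.015, 0, 0, 0], [0, 0, -0.02, 0, 0, 0], [0, 0, -0.02, 0, 0, 0]])

```text
clock: 34.33
position: [443.1, -409.7, 15.3]
ee_rot: [1.0, 0.02, 0.001, 0.002]
contact_force: [-8.0, 13.3, 45.4]
gripper_width: -0.1
```

>>> step_arm(series=[[0, 0, 0.03, 0, 0, 0], [0, 0, 0.1, 0, 0, 0], [0, 0, 0.2, 0, 0, 0], [0, 0, 0.3, 0, 0, 0], [-0.05, 0, 0.4, 0, 0, 0], [-0.05, 0, 0.45, 0, 0, 0], [-0.05, 0, 0.45, 0, 0, 0]])

```text
clock: 34.92
position: [423.5, -411.3, 193.4]
ee_rot: [1.0, 0.018, 0.005, 0.004]
contact_force: [0.9, -0.2, -0.1]
gripper_width: 0.1
```

```bash
python3 pose.py p10; python3 bar.py pics/p10.png
```

```text
18 rect [ 50.3 125.1] centre [663.2  18. ] yaw 0.0214 rel -0.016 lat 0.0
L pad [606.5  96.8] TCP contact [595.5  96.5]
R pad [609.9 -63.2] TCP contact [598.9 -63.4]
back mid [718.2  19.1]
t 34.9667 tcp [ 422.7 -410.2  190.1] F [-0.6  0.  -0.7]
221 240 far-edge shift mm 0.29 near 5.79
240 270 far-edge shift mm 0.28 near 5.61
270 291 far-edge shift mm 0.39 near 5.71
```

View pics/p10.png

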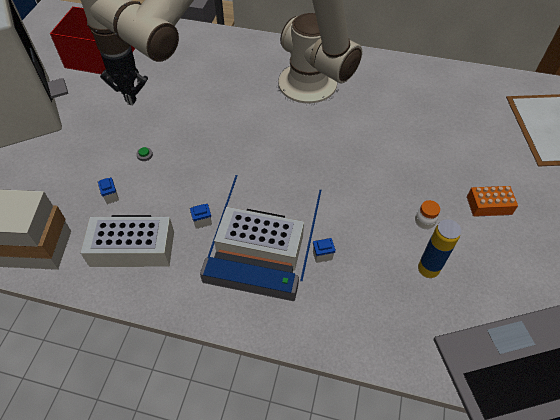

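The final view shows the incubator seated at the dock at (260,235), with the arm clear at (125,80). The cartridges at (107,187), (201,212) and (324,246), the jar, the spray and the look-alike are all where they were.

```bash
python3 -c "
from bench import arm;print(arm.job_done())"
```

```text
the job is handed in; nothing more can be done
None
```

The incubator is docked and the job is handed in, at about 35 s of the 72 s allowed. I walked it back with alternate pushes on the right and left blue pads. Its slew stayed under about 8° at each check, and pushing forces read at most about 14 N. After letting go of it, I pressed and released the green button.

**Last checks:**
- **Position:** within about 1 mm of the bay's middle. The scene camera showed 0 mm and the overhead wrist view about −0.2 to −0.8 mm, depending on which bay line it was taken from.
- **Squareness:** about 0.8 to 0.9° clockwise of square. I left it there rather than push again against a nearly solid bar.
- **Bar:** pressed in about 5.5 mm of its 6 mm by image, with push force up to 14 N against about 6 N when free. It stayed pressed after I let go.
- **Bystanders:** all looked unmoved in the final scene picture, which I judged by eye.

**What was less clean:**
- **Button force:** the press bottomed out solidly, and the reading at the fingertips rose briefly to about 48 N. That is more than it needed. It is below the 120 N wrist limit and was on the fingers, not the gripper's body.
- **Camera disagreement:** midway, my estimates of the sideways position ranged from about 1 to 8 mm depending on camera and edge. The overhead wrist view showed about 3 mm, and I used that to correct it.

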